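# Open the amber jar with one hand in the jar holder

## Robot

A 6-joint arm with a two-finger parallel gripper is mounted at the origin on a cart in front of the work surface, level with it; the furniture and walls round the work are solid. World frame = base frame: x ahead of the robot, y to its left, z up, the work surface at z = 0. Lengths are in mm, angles in degrees, forces in N, time in s.
With the tool pointing down it reaches from about 350 to 850 mm from the base axis. Payload 8.1 kg.
Tool frame: the origin (TCP) lies midway between the tips of the shut fingers; the grasp point (between the pads) lies 19 mm behind it; z points along the fingers, y is the line along which they close (so a half turn about z gives the same grasp; the last joint's range is limited). The gripper opens to 85 mm and grips with 20 to 120 N. Pads are 22 mm wide; open, the fingers measure 114 mm over their backs; the gripper's body (76 mm by 85 mm) begins 54 mm behind the grasp point. The pads swing forward as they close: fully open they stand 13 mm farther back than shut.
Start: joints at [-76.627, 7.471, 85.268, -0, 87.261, -4.893], TCP at [188.076, -569.765, 231.292] pointing down, gripper open.
Joint ranges: [-169.43, 169.43], [-51.17, 129.36], [1.28, 143.12], [-76.62, 256.62], [0, 156.53], [-152.29, 152.29]. Speed limits (degrees/s): [136.94, 136.94, 159.86, 180, 180, 180].

## Interface

Orientations are given as [roll, pitch, yaw] about the fixed x, y, z axes, in that order (R = Rz(yaw) Ry(pitch) Rx(roll)).
In Python, from bench import r gives the robot as it stands.
- The arm moves only by the tool apply_moves, never from a script. Its argument "steps" is a list of rows, each a list of 7 numbers: the opening, from -1 (shut) to 1 (fully open), then the shift along the tool's x, y, z in mm, then the turn, a rotation vector about the tool's x, y, z in units of 5 degrees (1.0 is 5 degrees). A call has exactly 8 rows; each row shifts and turns the commanded pose from where the row before left it, along the tool's axes as they then stand; what a row does not reach is not made up. A row lasts 1/10 s, in which the tool goes at most 50 mm and 8.59 degrees, less where a joint would pass 70% of its speed; a pose out of reach is approached as far as the arm can. A call is refused whole if a number of a shift passes 50 or a number of a turn 1, either way. A call with a gripper value outside its range is refused whole. The fingers move at their own pace and stop on an object; "squeeze" is the grip in N (left out, the last holds). Time passes only in rows, so rows that do not move let the fingers close, or fill a call up. It gives the time, the measured TCP pose, the force, the opening and the grip force at its end, in the units of the state.
- r.sense(): the state, without advancing time (a new reading comes with each control period).
- r.snapshot(name): name is "side" or "top" or "wrist"; returns a dict with "color" (420x560x3 uint8, blue, green, red), "depth" (420x560 float32, mm along the optical axis (not along the pixel's ray), 0 where there is no reading), "mtx" (3x3 intrinsics, pixels), "dist" ([k1, k2, p1, p2, k3] as OpenCV has them; the pictures are not rectified), "T" (4x4, takes a point from camera to world coordinates); the wrist camera has in their place "hand_eye" (4x4, takes a point from camera to tool coordinates, whose origin is the TCP and whose axes are the flange's). Camera axes: x right, y down, z forward; pixel columns grow to the right and rows downward; lengths in mm; the calibration is good to about 2 mm. A picture is of the moment at which its call begins: read the wrist's pose just before it.
- r.hand_in(): hands the job in; it is judged then, once.
The state is a dict: "time": time; "joint_pos": joint angles; "qd": joint speeds; "joint_efforts": joint torques, N m; "tool_pos": TCP position; "tcp_rot": TCP orientation; "ft_force": force on the tool from outside, world axes, zero at the start; "wrist_torque": the same for the moment, N m; "finger_gap": finger opening in mm; "grip_force": force on a finger pad.
Only numpy, scipy, OpenCV 4.12 (cv2) and the standard library are available. Lean on these libraries where they do the work, as an engineer would, in place of code of your own. Each camera call takes 0.05 s, during which the arm holds its last target. There are 200 camera calls.

## Task

Pick the square amber glass jar with the white twist-off lid out of the crowded crate, without shoving its neighbours about, and stand it fully home in the square jar holder, lid still done up. With the holder stopping the jar from turning, twist the tight lid anticlockwise until it comes free, about a quarter turn, then raise it straight off. Keep the jar upright all along and leave it standing in the holder; the program finishes still holding the lid in the gripper, level and still, a centimetre or two above the open jar and clear of it.

Things in the scene. Friction and masses are not known exactly. Their poses are not given: they have to be found in the camera images.
- amber_jar: Square jar of dark amber glass with a white lid, about 0.32 kg, standing in the crate. Origin: centre of its underside; z up; x, y square to its sides (any quarter turn fits the holder). Body 56 x 56 mm and 66 mm high, sloping shoulder to 73 mm, round neck 38 mm across to the rim at 90 mm; 95 mm tall with the lid on. Can be lifted and carried by its closed lid.
- lid: White round twist-off lid of the amber jar, 55 mm across, 18.5 mm high, 45 g, upright sides. Origin: centre of its lower edge; z up. Closed, the origin is 13.5 mm below the rim (76.5 mm above the jar's underside). Three inner lugs hook under ramps on the neck; a sprung seal makes it tight (about 0.3 N m to turn). It opens anticlockwise from above, rising about 1 mm in all.
- jar_mouth (a point): Centre of the amber jar's mouth, level with the rim, 90 mm above its underside; axes as the jar's.
- socket_floor (a point): Centre of the floor of the jar holder's socket, 10 mm above the worktop; z up, x and y square to the socket's walls. Socket 60 x 60 mm, 36 mm deep, rubber-lined, with a 4 mm bevel round its mouth. It stops the jar from turning but does not hold it down. Home: the jar's underside on this floor, its sides parallel to the walls.
- socket_mouth (a point): Centre of the socket's mouth, level with the holder's top, 46 mm above the worktop; axes as the socket's floor.
- crate: Fixed open slatted wooden crate, 208 x 300 mm, 70 mm high, walls 8 mm thick, inner floor 8 mm above the worktop. Origin: centre of its underside; long side along its y. Six things stand in it in two rows of three, 88 by 90 mm apart, in any order.
- green_jar: Same square jar in green glass with a black lid, 95 mm tall; leave it alone. Origin: centre of its underside.
- jam: Round jam jar with a yellow lid, 65 mm across, 96 mm tall, in the crate; leave it alone. Origin: centre of its underside.
- tin: Round food tin, 57 mm across, 72 mm tall, in the crate; leave it alone. Origin: centre of its underside.
- spice: Round spice jar with a red cap, 45 mm across, 106 mm tall, in the crate; leave it alone. Origin: centre of its underside.
- garlic: Bulb of garlic, 56 mm across and high, in the crate; leave it alone. Origin: centre of its underside.
- holder: The fixed jar holder: a wooden block, 80 x 80 mm and 46 mm high, on a grey base plate of 104 x 104 mm that stands on the worktop. Origin: centre of its underside, 10 mm below the socket floor; axes as the socket's.
- lid_top (a point): Centre of the lid's top face, 95 mm above the jar's underside when closed; axes as the lid's. The lid's yaw minus the jar's is 0 to 0.15 rad at the start; the lugs are free from about 1.2 rad and meet a hard stop at about 1.65 rad, so turn it to 1.25 to 1.45 rad and lift straight up. Lifted before that, it brings the whole jar along.
Things that resemble listed ones, but are neither listed nor needed, are in the scene too. Of the things like the lid, leave any that is red; of the rest the smaller one is meant.

How it is judged (in metres and radians):
On the way, in this order (a step that is already met when the one before it is completed fails the run):
1. the amber jar is lifted clear of the crate with its lid on (z of amber_jar in the frame of crate above 0.08 m and z of lid in the frame of jar_mouth below -0.009 m and angle between the x axis of lid and the x axis of amber_jar, either way round below 0.35 rad), for 0.1 s.
2. the jar stands fully home in the holder, its lid still done up (z of amber_jar in the frame of socket_floor below 0.004 m and horizontal distance between amber_jar and socket_floor below 0.008 m and angle between amber_jar's own z axis and vertical below 0.06 rad and z of lid in the frame of jar_mouth below -0.009 m and angle between the x axis of lid and the x axis of amber_jar, either way round below 0.35 rad), for 0.3 s.
3. the lid is turned free while the jar stays home in the holder (z of amber_jar in the frame of socket_floor below 0.004 m and horizontal distance between amber_jar and socket_floor below 0.008 m and angle between amber_jar's own z axis and vertical below 0.06 rad and angle between the x axis of lid and the x axis of amber_jar, either way round above 1.12 rad), for 0.1 s.
At the end, for the whole second after the job is handed in: Jar upright and at rest, home in the holder (within 4 mm of the floor, 8 mm of the centre, 0.06 rad); lid gripped (over 2 N), still, level within 0.15 rad, its lower edge 3 to 50 mm above the rim, within 25 mm of the mouth's axis, touching neither jar nor holder (z of amber_jar in the frame of socket_floor below 0.004 m and horizontal distance between amber_jar and socket_floor below 0.008 m and angle between amber_jar's own z axis and vertical below 0.06 rad and z of lid in the frame of jar_mouth between 0.003 and 0.05 m and horizontal distance between lid and jar_mouth below 0.025 m and angle between lid's own z axis and vertical below 0.15 rad and contact force between the fingers and lid above 2 N and contact force between lid and amber_jar below 0.1 N and contact force between lid and holder below 0.1 N and linear speed of each of lid, amber_jar below 0.02 m/s); the arm keeps its last pose, push and grip.
It fails at once if the amber jar is tipped over (more than 0.5 rad) (angle between amber_jar's own z axis and vertical above 0.5 rad).
It fails at once if another thing in the crate is shoved more than 30 mm (distance of any of green_jar, jam, tin, spice, garlic from where it was at the start of the episode above 0.03 m).
It also fails if it takes over 53 s, if anything falls off the work surface, if the arm or the gripper's body presses on something with over 40 N, if the wrist force passes 120 N, or if a joint passes its speed limit or range.

## Working session

There is one attempt and no reset: what is moved stays moved. The work goes in short steps, Python scripts to look and compute and a tool call to move; the robot and the scene stay as the last step left them, time stands still between calls to the robot, and variables do not carry over. Pictures are saved under pics/ and viewed, at most 10 in all, crops included, and the job is handed in when it is done.

Besides the shell and the picture viewer there is one more tool, called after "Call:" as name(argument=value, ...) on one line, values as JSON. apply_moves: Moves the arm, as the interface text tells. Its arguments: {"type":"object","properties":{"steps":{"type":"array"},"squeeze":{"type":"number"}},"required":["steps"]}

```bash
mkdir -p pics; ls; cat > h.py <<'E'
from bench import r
import numpy as np, cv2, pickle
from scipy.spatial.transform import Rotation as R
def snap(n):
    s=r.sense(); d=r.snapshot(n)
    if 'T' not in d:
        M=np.eye(4); M[:3,:3]=R.from_euler('xyz',s['tcp_rot'],degrees=True).as_matrix(); M[:3,3]=s['tool_pos']; d['T']=M@d['hand_eye']
    return d
def ray(d,uv):
    p=cv2.undistortPoints(np.array(uv,float).reshape(-1,1,2),d['mtx'],np.array(d['dist'],float)).reshape(-1,2)
    v=np.c_[p,np.ones(len(p))]@d['T'][:3,:3].T
    return d['T'][:3,3],v
def plane(d,uv,z):
    o,v=ray(d,uv); return o+v*((z-o[2])/v[:,2:])
def cloud(d):
    h,w=d['depth'].shape; uv=np.stack(np.meshgrid(np.arange(w),np.arange(h)),-1).reshape(-1,2)
    o,v=ray(d,uv); p=cv2.undistortPoints(uv.astype(float).reshape(-1,1,2),d['mtx'],np.array(d['dist'],float))
    return (o+v*d['depth'].reshape(-1,1)).reshape(h,w,3)
E
python3 - <<'E'
from h import *
s=r.sense(); print(s)
for n in ['top','side']:
    d=snap(n); pickle.dump(d,open(n+'.pkl','wb')); cv2.imwrite(f'pics/{n}.png',d['color']); print(d['T'].round(2),d['mtx'])
E
```

```text
pics
{'time': 0.0, 'joint_pos': array([-7.66273486e+01,  7.51498334e+00,  8.53296799e+01, -2.16341671e-03,
        8.72605433e+01, -4.89210168e+00]), 'qd': array([ 0.01386297,  0.06442608, -0.01672031, -0.05399538, -0.0209738 ,
       -0.07146524]), 'joint_efforts': array([-6.83418803e-04, -5.69390273e+01, -5.00553668e+01, -3.03683009e-04,
        1.45418869e-02,  1.95795047e-05]), 'tool_pos': array([ 187.93574298, -569.23151424,  230.24188241]), 'tcp_rot': array([-1.79894992e+02, -6.81909003e-03,  1.82648522e+01]), 'ft_force': array([ 0.40757714,  0.64594595, -0.0668043 ]), 'wrist_torque': array([-0.01075849, -0.01006676,  0.03629329]), 'grip_force': 0.0, 'finger_gap': 85.50870367301837}
[[-0.00000e+00 -9.90000e-01  1.70000e-01  2.91960e+02]
 [-1.00000e+00  0.00000e+00 -0.00000e+00  1.52950e+02]
 [ 0.00000e+00 -1.70000e-01 -9.90000e-01  1.50207e+03]
 [ 0.00000e+00  0.00000e+00  0.00000e+00  1.00000e+00]] [[543.26983166   0.         284.92854304]
 [  0.         543.26983166 208.44380154]
 [  0.           0.           1.        ]]
[[ 1.70000e-01 -8.20000e-01  5.40000e-01 -2.83540e+02]
 [-9.90000e-01 -1.50000e-01  8.00000e-02  3.83100e+01]
 [ 1.00000e-02 -5.50000e-01 -8.40000e-01  1.32722e+03]
 [ 0.00000e+00  0.00000e+00  0.00000e+00  1.00000e+00]] [[456.80835655   0.         274.52394206]
 [  0.         456.80835655 209.50432381]
 [  0.           0.           1.        ]]
```

View pics/top.png

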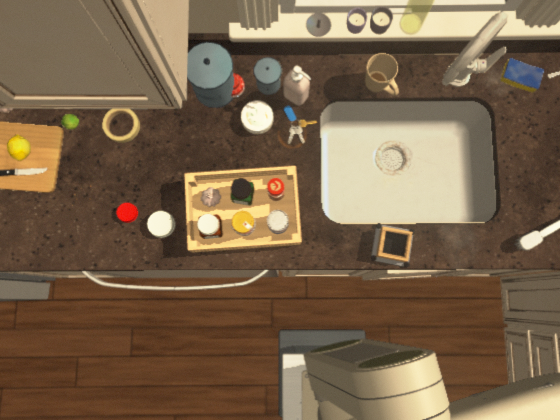

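View pics/side.png

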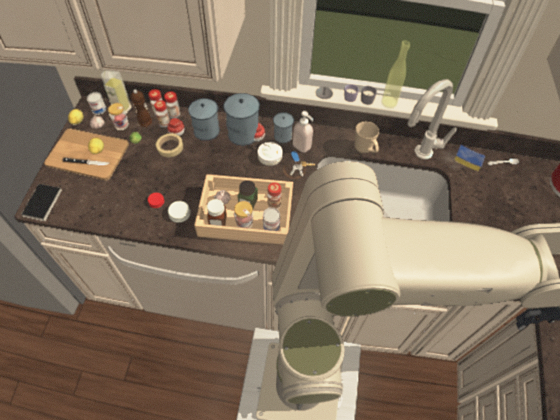

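The top view shows the crate at (243,208) and a holder at (395,245). The candidates are white tops at (208,225) in the crate, (161,224) loose on the worktop and larger, and (257,117), a bowl, plus a red lid at (127,212). The one at (208,225), a smaller lid on a dark amber body, fits. I'll confirm it in a crop.

```bash
python3 - <<'E'
from h import *
d=pickle.load(open('top.pkl','rb')); s=pickle.load(open('side.pkl','rb'))
a=cv2.resize(d['color'][155:260,110:310],None,fx=4,fy=4,interpolation=2)[:,:800]
cv2.imwrite('pics/crop.png',a)
P=cloud(d); Q=cloud(s)
for uv in [(208,225),(161,224),(127,212),(395,245),(243,222),(278,221),(276,187),(243,190),(210,197)]: print(uv,P[uv[1],uv[0]].round(0),plane(d,[uv],100).round(0))
for uv in [(216,208),(179,211),(156,200)]: print(uv,Q[uv[1],uv[0]].round(0))
E
```

```text
(208, 225) [483. 351. 105.] [[483. 351. 100.]]
(161, 224) [497. 491.  25.] [[487. 473. 100.]]
(127, 212) [532. 586.  19.] [[518. 562. 100.]]
(395, 245) [ 439. -151.   10.] [[ 430. -133.  100.]]
(243, 222) [491. 260. 103.] [[491. 261. 100.]]
(278, 221) [496. 170.  81.] [[493. 169. 100.]]
(276, 187) [581. 174. 116.] [[584. 175. 100.]]
(243, 190) [576. 261. 102.] [[576. 261. 100.]]
(210, 197) [567. 354.  52.] [[558. 348. 100.]]
(216, 208) [477. 343. 104.]
(179, 211) [494. 486.  22.]
(156, 200) [529. 582.  13.]
```

View pics/crop.png

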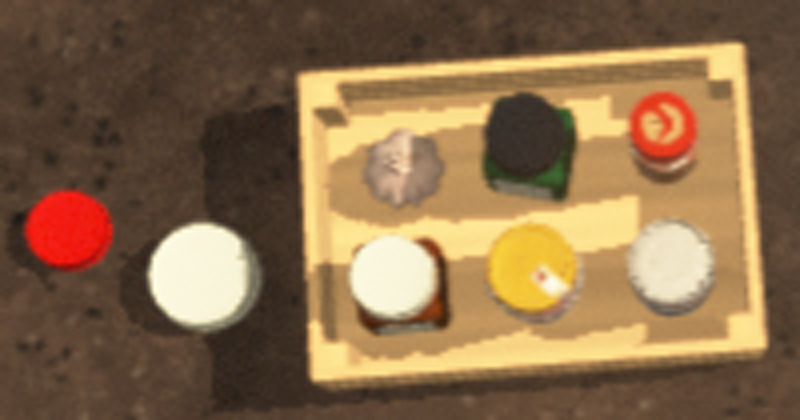

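The crop confirms it: at (393,277) is a white lid on a square amber body. The loose white lid at (205,277) is larger and stands on no jar.

```bash
cat >> h.py <<'E'
def rel(xyz,yaw=None):
    "shift in tool axes (mm) from the measured pose to xyz, and turn (5 deg units, about tool z)"
    s=r.sense(); M=R.from_euler('xyz',s['tcp_rot'],degrees=True)
    print('pos',np.round(s['tool_pos'],1),'rot',np.round(s['tcp_rot'],2),'t',s['time'])
    print('shift tool',np.round(M.inv().apply(np.array(xyz)-s['tool_pos']),1))
    if yaw is not None: print('turn z units',np.round(-((yaw-s['tcp_rot'][2]+180)%360-180)/5,2))
E
python3 - <<'E'
from h import *
d=snap('wrist'); print(d['hand_eye'].round(2),d['mtx'])
rel([400,-145,330],90)
E
```

```text
[[   0.     -0.96   -0.29   73.42]
 [   1.      0.     -0.     -1.05]
 [   0.     -0.29    0.96 -142.62]
 [   0.      0.      0.      1.  ]] [[305.19166833   0.         280.42084379]
 [  0.         305.19166833 208.27978225]
 [  0.           0.           1.        ]]
pos [ 188.  -569.4  230.5] rot [-179.92   -0.     18.26] t 0.15
shift tool [ 334.4 -336.7  -99. ]
turn z units -14.35
```

Call:
apply_moves(steps=[[1,30,-30,0,0,0,0],[1,33,-33,0,0,0,0],[1,33,-33,0,0,0,0],[1,33,-33,0,0,0,0],[1,33,-33,0,0,0,0],[1,33,-33,0,0,0,0],[1,33,-33,0,0,0,0],[1,33,-33,0,0,0,0]])

```text
time: 0.95
tool_pos: [354.4, -238.3, 231.2]
tcp_rot: [180.0, -0.0, 18.2]
ft_force: [1.4, -1.0, 0.1]
finger_gap: 85.1
grip_force: 0.0
```

Call:
apply_moves(steps=[[1,35,-35,0,0,0,0],[1,35,-35,0,0,0,0],[1,0,0,0,0,0,-1],[1,0,0,0,0,0,-1],[1,0,0,0,0,0,-1],[1,0,0,0,0,0,-1],[1,0,0,0,0,0,-1],[1,0,0,0,0,0,-1]])

```text
time: 1.75
tool_pos: [398.5, -151.5, 231.0]
tcp_rot: [-180.0, 0.0, 48.5]
ft_force: [-0.7, 0.9, 0.2]
finger_gap: 85.5
grip_force: 0.0
```

Call:
apply_moves(steps=[[1,0,0,0,0,0,-1],[1,0,0,0,0,0,-1],[1,0,0,0,0,0,-1],[1,0,0,0,0,0,-1],[1,0,0,0,0,0,-1],[1,0,0,0,0,0,-1],[1,0,0,0,0,0,-1],[1,0,0,0,0,0,-1]])

```text
time: 2.55
tool_pos: [398.5, -151.6, 231.1]
tcp_rot: [-180.0, -0.0, 88.5]
ft_force: [0.1, -0.4, 0.2]
finger_gap: 85.0
grip_force: 0.0
```

```bash
python3 - <<'E'
from h import *
d=snap('wrist'); pickle.dump(d,open('w1.pkl','wb')); cv2.imwrite('pics/w1.png',d['color'])
rel([465,270,240],90)
P=cloud(d); z=P[...,2]; m=(z>38)&(z<54); print(m.sum(), np.percentile(z[m],[5,50,95]), P[m].mean(0))
E
```

```text
pos [ 398.5 -151.6  231. ] rot [-1.7997e+02 -2.0000e-02  8.8770e+01] t 2.6
shift tool [422.9  57.5  -8.9]
turn z units -0.25
2696 [40.75343527 45.48293418 47.13315354] [ 441.70409985 -142.12980037   44.85893474]
```

View pics/w1.png

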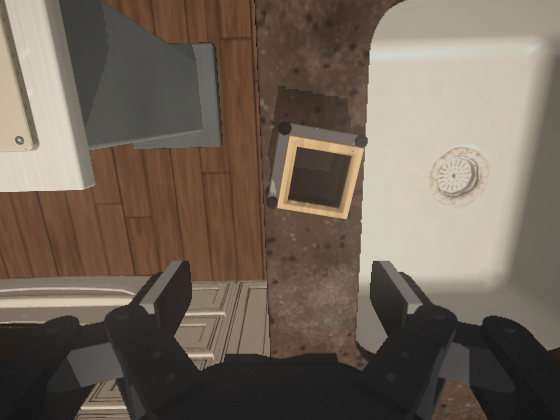

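The wrist view shows the holder's wooden top at about (322,176), with the socket opening spanning (288–352, 145–208) and turned a few degrees.

```bash
cat >> h.py <<'E'
def holder(d,zt=46):
    hsv=cv2.cvtColor(d['color'],cv2.COLOR_BGR2HSV); P=cloud(d)
    m=((abs(P[...,2]-45.5)<6)&(np.hypot(P[...,0]-440,P[...,1]+145)<80)).astype(np.uint8)
    m=cv2.morphologyEx(m,cv2.MORPH_OPEN,np.ones((3,3),np.uint8))
    cs,hi=cv2.findContours(m,cv2.RETR_CCOMP,cv2.CHAIN_APPROX_NONE)
    for i,c in enumerate(cs):
        if cv2.contourArea(c)<500: continue
        q=plane(d,c.reshape(-1,2),zt)
        print('hole' if hi[0][i][3]>=0 else 'outer','px',c.reshape(-1,2).mean(0).round(1),[np.round(x,2) for x in cv2.minAreaRect(q[:,:2].astype(np.float32))])
    z=P[...,2][m>0]; print('z top',np.median(z))
E
python3 - <<'E'
from h import *
d=pickle.load(open('w1.pkl','rb')); holder(d)
d=pickle.load(open('top.pkl','rb')); holder(d)
E
```

```text
outer px [319.  176.6] [array([ 440.74, -142.89]), array([80.4 , 80.28]), np.float64(78.93)]
hole px [318.8 176.9] [array([ 440.72, -142.31]), array([59.7 , 60.53]), np.float64(78.85)]
z top 45.53220809978603
z top 45.807384542891214
```

Call:
apply_moves(steps=[[1,25,-15,0,0,0,-0.2],[1,25,-15,0,0,0,0],[1,0,0,0,0,0,0],[1,0,0,0,0,0,0],[1,0,0,0,0,0,0],[1,0,0,0,0,0,0],[1,0,0,0,0,0,0],[1,0,0,0,0,0,0]])

```text
time: 3.4
tool_pos: [369.8, -101.4, 231.2]
tcp_rot: [-180.0, -0.0, 89.2]
ft_force: [0.6, -0.8, 0.6]
finger_gap: 85.5
grip_force: 0.0
```

```bash
python3 - <<'E'
from h import *
d=snap('wrist'); pickle.dump(d,open('w2.pkl','wb')); holder(d)
rel([445,270,240],90)
E
```

```text
outer px [342.5 220.9] [array([ 440.43, -142.36]), array([81.25, 81.22]), np.float64(78.83)]
hole px [342.6 219.4] [array([ 439.76, -141.51]), array([60.93, 60.33]), np.float64(79.05)]
z top 45.44650715508311
pos [ 369.8 -101.3  231.2] rot [-1.7998e+02 -1.0000e-02  8.9240e+01] t 3.45
shift tool [372.3  70.3  -8.8]
turn z units -0.15
```

Call:
apply_moves(steps=[[1,45,9,-1,0,0,0],[1,45,9,-1,0,0,0],[1,45,9,-1,0,0,0],[1,45,9,-1,0,0,0],[1,45,9,-1,0,0,0],[1,45,9,-1,0,0,0],[1,45,9,-1,0,0,0],[1,45,9,-1,0,0,0]])

```text
time: 4.25
tool_pos: [446.5, 260.0, 239.2]
tcp_rot: [180.0, 0.0, 89.3]
ft_force: [0.7, -1.2, 0.4]
finger_gap: 85.6
grip_force: 0.0
```

Call:
apply_moves(steps=[[1,30,9,0,0,0,0],[1,30,9,0,0,0,0],[1,20,5,0,0,0,0],[1,0,0,0,0,0,0],[1,0,0,0,0,0,0],[1,0,0,0,0,0,0],[1,0,0,0,0,0,0],[1,0,0,0,0,0,0]])

```text
time: 5.05
tool_pos: [470.5, 337.0, 239.6]
tcp_rot: [180.0, -0.0, 89.2]
ft_force: [-0.2, 0.1, 0.3]
finger_gap: 85.1
grip_force: 0.0
```

```bash
python3 - <<'E'
from h import *
d=snap('wrist'); pickle.dump(d,open('w3.pkl','wb')); cv2.imwrite('pics/w3.png',d['color'])
rel([483,351,240],90)
E
```

```text
pos [470.5 337.1 239.6] rot [ 1.7998e+02 -1.0000e-02  8.9220e+01] t 5.1
shift tool [14.1 12.3 -0.4]
turn z units -0.16
```

View pics/w3.png

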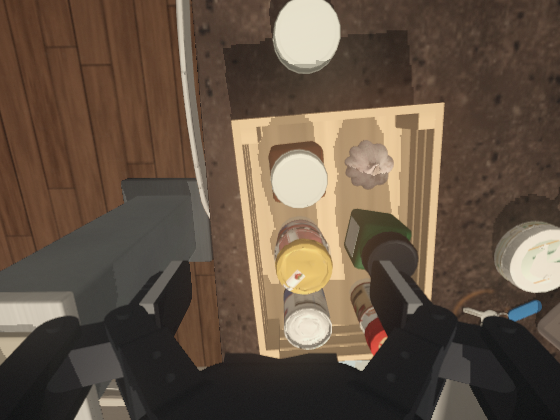

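The wrist view shows the amber jar's white lid at (300,178), with its brown body peeking out above at (298,145). The crate is turned about 3 degrees, and jam (303,268), garlic (369,164) and green (380,245) are as listed. Next I'll move for a second view where more of the body shows.

```bash
cat >> h.py <<'E'
def lid(d,zt,ctr=(483,351),rad=60):
    hsv=cv2.cvtColor(d['color'],cv2.COLOR_BGR2HSV); P=cloud(d)
    near=np.hypot(P[...,0]-ctr[0],P[...,1]-ctr[1])<rad
    m=(near&(abs(P[...,2]-zt)<5)&(hsv[...,1]<60)&(hsv[...,2]>140)).astype(np.uint8)
    c=max(cv2.findContours(m,0,1)[0],key=cv2.contourArea); q=plane(d,c.reshape(-1,2),zt)
    e=cv2.minEnclosingCircle(q[:,:2].astype(np.float32)); f=cv2.fitEllipse(q[:,:2].astype(np.float32))
    print('lid px',c.reshape(-1,2).mean(0).round(1),'circ',np.round(e[0],1),round(e[1],1),'ell',np.round(f[0],1),np.round(f[1],1),'z',np.median(P[...,2][m>0]).round(1)); return np.array(f[0]),c
def body(d,ctr=(483,351),lo=10,hi=84):
    hsv=cv2.cvtColor(d['color'],cv2.COLOR_BGR2HSV); P=cloud(d)
    m=((np.hypot(P[...,0]-ctr[0],P[...,1]-ctr[1])<55)&(P[...,2]<hi)&(P[...,2]>lo)&(hsv[...,2]<110)&(hsv[...,1]>100)).astype(np.uint8)
    return m,P
E
python3 - <<'E'
from h import *
for n in ['w3','top']:
    d=pickle.load(open(n+'.pkl','rb'))
    l,c=lid(d,104)
    m,P=body(d); v=P[m>0]; print(m.sum(),np.percentile(v[:,2],[5,25,50,75,95]))
    if n=='w3': cv2.imwrite('pics/m3.png',np.hstack([cv2.resize(d['color'][120:220,250:350],None,fx=4,fy=4),cv2.resize(cv2.cvtColor(m*255,8)[120:220,250:350],None,fx=4,fy=4)]))
E
```

```text
lid px [299.1 179.7] circ [488.  354.6] 26.4 ell [488.  354.7] [51.2 51.9] z 102.7
295 [23.84091388 41.32868754 60.18503389 69.32918614 72.19439707]
lid px [207.1 223. ] circ [486.8 353.2] 25.9 ell [486.6 352.7] [48.  48.8] z 103.4
71 [22.41425813 37.0933275  60.86898519 70.71843867 74.47684597]
```

Call:
apply_moves(steps=[[1,-25,15,0,0,0,0],[1,-25,15,0,0,0,0],[1,-20,10,0,0,0,0],[1,0,0,0,0,0,0],[1,0,0,0,0,0,0],[1,0,0,0,0,0,0],[1,0,0,0,0,0,0],[1,0,0,0,0,0,0]])

```text
time: 5.9
tool_pos: [509.1, 267.9, 239.3]
tcp_rot: [-180.0, -0.0, 89.3]
ft_force: [0.4, -0.4, 0.5]
finger_gap: 85.4
grip_force: 0.0
```

```bash
python3 - <<'E'
from h import *
d=snap('wrist'); pickle.dump(d,open('w4.pkl','wb'))
l,c=lid(d,104)
m,P=body(d); v=P[m>0]; print(m.sum(),np.percentile(v[:,2],[5,25,50,75,95]))
x,y=c.reshape(-1,2).mean(0).astype(int); print(x,y)
y=max(y,60);s=np.s_[y-60:y+60,x-60:x+60]
o=pickle.load(open('w3.pkl','rb'))
b=np.hstack([cv2.resize(d['color'][s],(400,400)),cv2.resize(o['color'][118:238,240:360],(400,400))])
cv2.imwrite('pics/m4.png',b)
E
```

```text
lid px [255.3 102.2] circ [488.6 353.8] 26.3 ell [488.6 353.8] [51.4 51.9] z 102.7
162 [68.20005692 70.9501257  72.33105258 73.35385293 74.32065852]
255 102
```

View pics/m4.png

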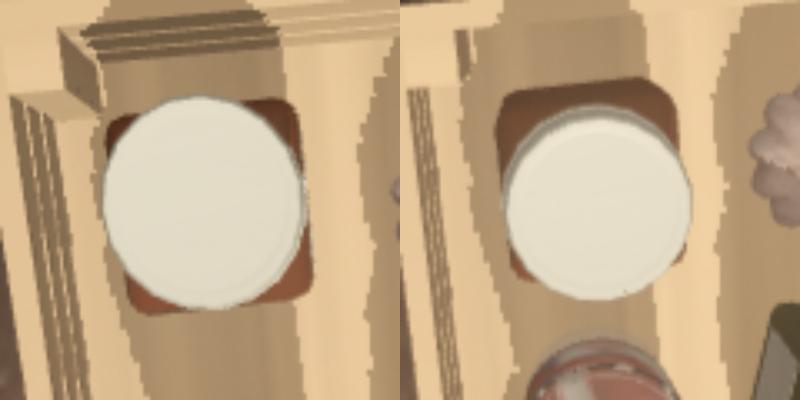

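The two crops show the round lid, with the body's four rounded corners visible in the left one. The body is turned about 7 degrees clockwise in the picture, similar to the crate.

```bash
python3 - <<'E'
from h import *
for n in ['w4','w3']:
    d=pickle.load(open(n+'.pkl','rb'))
    l,_=lid(d,103)
    m,P=body(d,(488.5,354),55)
    m=cv2.morphologyEx(m,cv2.MORPH_CLOSE,np.ones((2,2),np.uint8))
    cs=[c for c in cv2.findContours(m,0,1)[0] if cv2.contourArea(c)>8]
    pt=np.vstack([c.reshape(-1,2) for c in cs]); 
    q=plane(d,pt,72); print(len(cs),[np.round(x,2) for x in cv2.minAreaRect(q[:,:2].astype(np.float32))])
    v=P[m>0]; print([np.round(x,2) for x in cv2.minAreaRect(v[:,:2].astype(np.float32))])
    # crate rim
    k=(abs(P[...,2]-70)<4)&(cv2.cvtColor(d['color'],cv2.COLOR_BGR2HSV)[...,2]>150)&(P[...,1]>100)&(P[...,1]<430)&(P[...,0]>400)&(P[...,0]<660)
    print('crate',[np.round(x,2) for x in cv2.minAreaRect(P[k][:,:2].astype(np.float32))])
E
```

```text
lid px [255.3 102.2] circ [488.6 353.8] 26.4 ell [488.5 353.9] [51.6 52.1] z 102.7
2 [array([488.5 , 374.72]), array([15.62, 55.13]), np.float64(87.47)]
[array([487.24, 363.28]), array([73.11, 55.63]), np.float64(79.55)]
crate [array([536.99, 266.13]), array([209.38, 301.92]), np.float64(3.92)]
lid px [299.1 179.6] circ [488.2 354.5] 26.6 ell [488.1 354.5] [51.3 52.3] z 102.7
1 [array([481.38, 378.7 ]), array([53.04, 16.99]), np.float64(26.31)]
[array([481.93, 378.78]), array([52.72, 16.03]), np.float64(24.93)]
crate [array([536.98, 265.76]), array([208.88, 301.11]), np.float64(3.96)]
```

```bash
python3 - <<'E'
from h import *
d=pickle.load(open('w4.pkl','rb')); hsv=cv2.cvtColor(d['color'],cv2.COLOR_BGR2HSV)
for (u,v) in [(285,135),(240,130),(283,78),(228,80),(255,60),(300,110)]: print((u,v),hsv[v,u])
h,w=hsv.shape[:2]; uv=np.stack(np.meshgrid(np.arange(w),np.arange(h)),-1).reshape(-1,2)
q=plane(d,uv,72).reshape(h,w,3); near=np.hypot(q[...,0]-488.4,q[...,1]-354)<42
for S,V in [(120,130),(140,130),(140,110)]:
    m=(near&(hsv[...,1]>S)&(hsv[...,2]<V)).astype(np.uint8)
    m=cv2.morphologyEx(m,cv2.MORPH_OPEN,np.ones((2,2),np.uint8))
    c=[x for x in cv2.findContours(m,0,1)[0] if cv2.contourArea(x)>6]
    p=np.vstack(c).reshape(-1,2); print(len(c),m.sum(),[np.round(x,2) for x in cv2.minAreaRect(plane(d,p,72)[:,:2].astype(np.float32))])
    print([x.reshape(-1,2).mean(0).round() for x in c])
E
```

```text
(285, 135) [ 18  85 228]
(240, 130) [ 14  94 155]
(283, 78) [ 11 151 101]
(228, 80) [ 11 163  80]
(255, 60) [ 16  98 162]
(300, 110) [ 18  83 234]
3 196 [array([489.32, 354.18]), array([54.43, 53.12]), np.float64(5.44)]
[array([236., 131.]), array([231.,  81.]), array([279.,  78.])]
3 150 [array([489.43, 354.04]), array([53.58, 52.46]), np.float64(5.87)]
[array([236., 132.]), array([230.,  82.]), array([279.,  77.])]
2 113 [array([487.26, 376.46]), array([53.36,  9.25]), np.float64(2.34)]
[array([230.,  82.]), array([278.,  77.])]
```

```bash
python3 - <<'E'
from h import *
rel([488.6,354.1,240],95.5)
E
```

```text
pos [509.2 267.8 239.3] rot [-180.     -0.     89.32] t 5.95
shift tool [ 86.1 -21.6  -0.7]
turn z units -1.24
```

Call:
apply_moves(steps=[[1,30,-7.6,0,0,0,0],[1,30,-7,0,0,0,0],[1,26.1,-7,0,0,0,0],[1,0,0,0,0,0,-0.7],[1,0,0,20,0,0,-0.54],[1,0,0,30,0,0,0],[1,0,0,10,0,0,0],[1,0,0,0,0,0,0]])

```text
time: 6.75
tool_pos: [487.5, 353.0, 177.0]
tcp_rot: [-179.8, 0.1, 95.5]
ft_force: [-0.5, 0.2, -0.0]
finger_gap: 85.5
grip_force: 0.0
```

```bash
python3 - <<'E'
from h import *
rel([488.6,354.1,71],95.5)
d=snap('wrist'); lid(d,103)
E
```

```text
pos [487.5 353.  177. ] rot [-1.7977e+02  1.1000e-01  9.5470e+01] t 6.75
shift tool [  1.2   1.6 106. ]
turn z units -0.01
lid px [281.7 216.4] circ [487.9 354.9] 26.7 ell [488.2 354.9] [51.5 52.7] z 102.7
```

Call:
apply_moves(steps=[[1,1,0.6,20,0,0,0],[1,0,0,30,0,0,0],[1,0,0,25,0,0,0],[1,0,0,15,0,0,0],[1,0,0,10,0,0,0],[1,0,0,0,0,0,0],[1,0,0,0,0,0,0],[1,0,0,0,0,0,0]])

```text
time: 7.6
tool_pos: [490.5, 355.2, 81.1]
tcp_rot: [179.9, -0.1, 95.5]
ft_force: [0.1, 0.1, -0.8]
finger_gap: 85.5
grip_force: 0.0
```

```bash
python3 - <<'E'
from h import *
rel([488.2,354.6,71],95.5)
E
```

```text
pos [490.5 355.2  81.1] rot [ 1.7986e+02 -7.0000e-02  9.5460e+01] t 7.6
shift tool [-0.4 -2.4 10.1]
turn z units -0.01
```

Call:
apply_moves(steps=[[1,0,-1.5,5,0,0,0],[1,0,-0.5,4,0,0,0],[1,0,0,1,0,0,0],[1,0,0,0,0,0,0],[1,0,0,0,0,0,0],[1,0,0,0,0,0,0],[1,0,0,0,0,0,0],[1,0,0,0,0,0,0]])

```text
time: 8.4
tool_pos: [487.6, 354.4, 69.4]
tcp_rot: [180.0, -0.0, 95.5]
ft_force: [0.2, -0.5, -0.3]
finger_gap: 85.3
grip_force: 0.0
```

Call:
apply_moves(steps=[[-1,0,0,0,0,0,0],[-1,0,0,0,0,0,0],[-1,0,0,0,0,0,0],[-1,0,0,0,0,0,0],[-1,0,0,0,0,0,0],[-1,0,0,0,0,0,0],[-1,0,0,0,0,0,0],[-1,0,0,0,0,0,0]], squeeze=60)

```text
time: 9.2
tool_pos: [487.9, 354.6, 69.8]
tcp_rot: [179.9, -0.0, 95.5]
ft_force: [1.5, -1.0, 4.7]
finger_gap: 53.4
grip_force: 63.4
```

```bash
python3 - <<'E'
from h import *
rel([488.2,354.6,71],95.5); s=r.sense(); print(s['finger_gap'],s['grip_force'],s['ft_force'],s['wrist_torque'])
d=snap('wrist'); cv2.imwrite('pics/g.png',d['color'])
E
```

```text
pos [487.9 354.6  69.8] rot [ 1.7994e+02 -2.0000e-02  9.5460e+01] t 9.2
shift tool [ 0.   0.3 -1.2]
turn z units -0.01
53.44786832118187 63.417585734277964 [ 1.47837479 -0.9548929   4.68359234] [-0.00826071 -0.34393919 -0.00823295]
```

View pics/g.png

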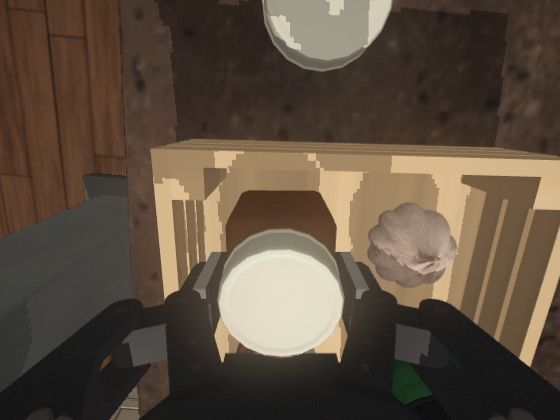

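The picture shows the lid at (281,290) held squarely between the pads, and the amber body's top edge level at (280,193), aligned with the gripper. Lifting.

Call:
apply_moves(steps=[[-1,0,0,-5,0,0,0],[-1,0,0,-15,0,0,0],[-1,0,0,-20,0,0,0],[-1,0,0,-25,0,0,0],[-1,0,0,-25,0,0,0],[-1,0,0,-25,0,0,0],[-1,0,0,-15,0,0,0],[-1,0,0,-10,0,0,0]], squeeze=80)

```text
time: 10.05
tool_pos: [487.6, 354.6, 211.0]
tcp_rot: [179.9, -0.0, 95.5]
ft_force: [0.6, -0.4, -2.3]
finger_gap: 53.1
grip_force: 91.2
```

```bash
python3 - <<'E'
from h import *
rel([440.4,-142.2,210],78.9); s=r.sense(); print(s['finger_gap'],s['grip_force'],s['ft_force'],s['wrist_torque'])
E
```

```text
pos [487.6 354.6 211. ] rot [ 1.7994e+02 -4.0000e-02  9.5470e+01] t 10.05
shift tool [-490.   -94.4    0.6]
turn z units 3.31
53.08326095543194 91.24235671246424 [ 0.58994954 -0.44064292 -2.29724339] [ 0.03933725 -0.00372941  0.01527128]
```

Call:
apply_moves(steps=[[-1,-10,-2,0,0,0,0],[-1,-20,-4,0,0,0,0],[-1,-30,-6,0,0,0,0],[-1,-35,-7,0,0,0,0],[-1,-35,-7,0,0,0,0],[-1,-35,-7,0,0,0,0],[-1,-35,-7,0,0,0,0],[-1,-35,-7,0,0,0,0]])

```text
time: 10.85
tool_pos: [461.4, 114.0, 207.4]
tcp_rot: [-179.8, 0.0, 95.5]
ft_force: [1.2, -0.3, -2.6]
finger_gap: 53.3
grip_force: 91.3
```

Call:
apply_moves(steps=[[-1,-35,-7,0,0,0,0],[-1,-35,-7,0,0,0,0],[-1,-35,-7,0,0,0,0],[-1,-35,-7,0,0,0,0],[-1,-35,-7,0,0,0,0],[-1,-30,-6,0,0,0,0],[-1,-25,-5,0,0,0,0],[-1,-15,-3,0,0,0,0]])

```text
time: 11.65
tool_pos: [435.8, -134.4, 207.4]
tcp_rot: [-179.8, -0.0, 95.4]
ft_force: [-0.1, -0.8, -2.8]
finger_gap: 53.1
grip_force: 91.3
```

Call:
apply_moves(steps=[[-1,-10,-0.4,0,0,0,0.31],[-1,0,0,0,0,0,0.6],[-1,0,0,0,0,0,0.8],[-1,0,0,0,0,0,0.8],[-1,0,0,0,0,0,0.5],[-1,0,0,0,0,0,0.3],[-1,0,0,0,0,0,0],[-1,0,0,0,0,0,0]])

```text
time: 12.45
tool_pos: [438.0, -142.4, 208.9]
tcp_rot: [-180.0, -0.0, 79.0]
ft_force: [-0.5, 0.1, -2.5]
finger_gap: 52.9
grip_force: 91.4
```

```bash
python3 - <<'E'
from h import *
rel([440.4,-142.2,210],78.9); s=r.sense(); print(s['finger_gap'],s['grip_force'],s['ft_force'],s['wrist_torque'])
d=snap('wrist');pickle.dump(d,open('w5.pkl','wb')); P=cloud(d); lid(d,P[0,0,2]*0+243,(440.4,-142.2),60)
e=snap('side'); cv2.imwrite('pics/c.png',np.hstack([cv2.resize(d['color'][100:400,130:430],(400,400)),cv2.resize(e['color'][90:290,220:420],(400,400))]))
E
```

```text
pos [ 438.  -142.4  208.9] rot [-1.7996e+02 -1.0000e-02  7.8960e+01] t 12.45
shift tool [ 0.6  2.4 -1.1]
turn z units 0.01
52.914037860397 91.35005114134401 [-0.50831017  0.11483008 -2.53698504] [-0.03987764 -0.02742587 -0.0229212 ]
lid px [280.2 300.9] circ [ 438.2 -141.7] 26.0 ell [ 437.9 -141.7] [50.2 51.2] z 241.7
```

View pics/c.png

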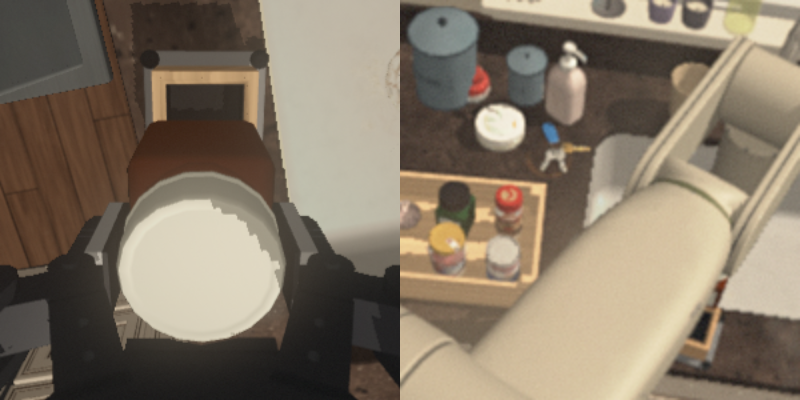

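The left crop shows the amber body's edges parallel to the holder behind it, with the lid square in the pads. Now I'll correct by about 2 mm and go down to just above the mouth.

Call:
apply_moves(steps=[[-1,0,2.3,5,0,0,0],[-1,0,0,15,0,0,0],[-1,0,0,20,0,0,0],[-1,0,0,20,0,0,0],[-1,0,0,20,0,0,0],[-1,0,0,10,0,0,0],[-1,0,0,0,0,0,0],[-1,0,0,0,0,0,0]])

```text
time: 13.35
tool_pos: [440.5, -143.0, 119.4]
tcp_rot: [-180.0, -0.0, 78.9]
ft_force: [-0.7, -0.0, -3.2]
finger_gap: 53.1
grip_force: 91.4
```

```bash
python3 - <<'E'
from h import *
rel([440.2,-142.6,72],78.9)
d=snap('wrist');pickle.dump(d,open('w6.pkl','wb')); lid(d,152,(440.4,-142.2),60)
s=r.sense(); print(s['ft_force'],s['wrist_torque']); holder(d)
E
```

```text
pos [ 440.5 -143.   119.4] rot [-180.     -0.     78.92] t 13.35
shift tool [ 0.3 -0.4 47.4]
turn z units 0.0
lid px [280.2 300.7] circ [ 440.3 -143.2] 26.5 ell [ 440.3 -143.2] [50.9 52.2] z 152.3
[ 0.79482215  0.25210688 -1.85684762] [-0.01398544 -0.03601774  0.00251424]
outer px [281.8 182.5] [array([ 444.94, -121.28]), array([37.33, 80.  ]), np.float64(78.93)]
z top 45.67540896992628
```

Call:
apply_moves(steps=[[-1,0.7,0.2,5,0,0,0],[-1,0,0,5,0,0,0],[-1,0,0,5,0,0,0],[-1,0,0,5,0,0,0],[-1,0,0,5,0,0,0],[-1,0,0,3,0,0,0],[-1,0,0,0,0,0,0],[-1,0,0,0,0,0,0]])

```text
time: 14.2
tool_pos: [440.8, -142.3, 91.3]
tcp_rot: [-180.0, -0.0, 78.9]
ft_force: [-0.5, 0.0, -2.5]
finger_gap: 52.6
grip_force: 91.5
```

Call:
apply_moves(steps=[[-1,0,0,4,0,0,0],[-1,0,0,4,0,0,0],[-1,0,0,4,0,0,0],[-1,0,0,3,0,0,0],[-1,0,0,1,0,0,0],[-1,0,0,0,0,0,0],[-1,0,0,0,0,0,0],[-1,0,0,0,0,0,0]])

```text
time: 15.0
tool_pos: [441.0, -142.4, 75.5]
tcp_rot: [180.0, 0.0, 78.9]
ft_force: [0.4, 0.5, -2.5]
finger_gap: 53.1
grip_force: 91.5
```

Call:
apply_moves(steps=[[-1,0,0,1,0,0,0],[-1,0,0,1,0,0,0],[-1,0,0,1,0,0,0],[-1,0,0,0.5,0,0,0],[-1,0,0,0,0,0,0],[-1,0,0,0,0,0,0],[-1,0,0,0,0,0,0],[-1,0,0,0,0,0,0]])

```text
time: 15.8
tool_pos: [441.0, -142.5, 72.1]
tcp_rot: [180.0, 0.0, 78.9]
ft_force: [-0.3, -0.1, 2.1]
finger_gap: 53.1
grip_force: 93.1
```

Call:
apply_moves(steps=[[-1,0,0,0.5,0,0,0],[-1,0,0,0.5,0,0,0],[-1,0,0,0,0,0,0],[-1,0,0,0,0,0,0],[-1,0,0,0,0,0,0],[-1,0,0,0,0,0,0],[-1,0,0,0,0,0,0],[-1,0,0,0,0,0,0]])

```text
time: 16.6
tool_pos: [441.2, -142.6, 71.9]
tcp_rot: [180.0, 0.0, 78.9]
ft_force: [-3.9, 0.8, 10.7]
finger_gap: 52.9
grip_force: 95.8
```

```bash
python3 - <<'E'
from h import *
rel([440.4,-142.2,72],78.9+76)
d=snap('wrist');pickle.dump(d,open('w7.pkl','wb')); lid(d,105,(440.4,-142.2),60)
s=r.sense(); print(s['ft_force'],s['wrist_torque'],s['joint_pos'].round(1))
E
```

```text
pos [ 441.2 -142.6   71.9] rot [1.7996e+02 1.0000e-02 7.8920e+01] t 16.6
shift tool [ 0.2 -0.9 -0.1]
turn z units -15.2
lid px [280.2 300.3] circ [ 441.3 -142.3] 26.5 ell [ 441.  -142.3] [50.9 52.2] z 104.8
[-3.54546135  1.60436403 10.99362446] [ 0.29524714  1.03572671 -0.04663991] [-24.2  -5.9 116.   -0.   69.8 -13.2]
```

The lid top stands at 104.8 with 11 N of contact force, so the jar is home. Now the twist.

Call:
apply_moves(steps=[[-1,0,0,0,0,0,-0.5],[-1,0,0,0,0,0,-0.8],[-1,0,0,0,0,0,-0.8],[-1,0,0,0,0,0,-0.8],[-1,0,0,0,0,0,-0.8],[-1,0,0,0,0,0,-0.8],[-1,0,0,0,0,0,-0.8],[-1,0,0,0,0,0,-0.7]], squeeze=100)

```text
time: 17.45
tool_pos: [441.7, -142.2, 72.5]
tcp_rot: [179.9, 0.0, 109.0]
ft_force: [-6.1, 5.7, 17.0]
finger_gap: 53.0
grip_force: 116.4
```

```bash
python3 - <<'E'
from h import *
s=r.sense(); print(s['ft_force'],s['wrist_torque'],s['joint_pos'].round(1))
E
```

```text
[-6.13181491  5.69196991 16.97539956] [ 0.91058673  1.08301097 -0.78110967] [-2.42e+01 -5.90e+00  1.16e+02  1.00e-01  6.98e+01 -4.33e+01]
```

Torque is on the wrist and the force is modest, so I'll carry on, easing up half a millimetre.

Call:
apply_moves(steps=[[-1,0,0,-0.2,0,0,-0.8],[-1,0,0,-0.2,0,0,-0.8],[-1,0,0,-0.1,0,0,-0.8],[-1,0,0,0,0,0,-0.8],[-1,0,0,0,0,0,-0.8],[-1,0,0,0,0,0,-0.8],[-1,0,0,0,0,0,-0.8],[-1,0,0,0,0,0,-0.8]])

```text
time: 18.25
tool_pos: [440.9, -142.5, 72.7]
tcp_rot: [-180.0, 0.0, 141.1]
ft_force: [-8.4, 3.3, 15.9]
finger_gap: 53.1
grip_force: 104.7
```

Call:
apply_moves(steps=[[-1,0,0,0,0,0,-0.8],[-1,0,0,0,0,0,-0.8],[-1,0,0,0,0,0,-0.8],[-1,0,0,0,0,0,-0.4],[-1,0,0,0,0,0,0],[-1,0,0,0,0,0,0],[-1,0,0,0,0,0,0],[-1,0,0,0,0,0,0]])

```text
time: 19.05
tool_pos: [440.9, -142.7, 72.7]
tcp_rot: [-180.0, 0.0, 154.9]
ft_force: [-9.0, 1.1, 16.5]
finger_gap: 52.7
grip_force: 104.6
```

```bash
python3 - <<'E'
from h import *
s=r.sense(); print(s['ft_force'],s['wrist_torque'],s['joint_pos'].round(1))
d=snap('wrist');pickle.dump(d,open('w8.pkl','wb')); lid(d,105,(440.4,-142.2),60); holder(d)
e=snap('top'); cv2.imwrite('pics/t.png',np.hstack([cv2.resize(d['color'][150:400,155:405],(400,400)),cv2.resize(e['color'][200:300,340:440],(400,400))]))
E
```

```text
[-9.02462912  1.06882815 16.47458078] [ 0.13819133  1.43768811 -0.03772132] [-24.3  -5.9 116.   -0.   69.9 -89.2]
lid px [280.3 296.6] circ [ 441.2 -141.7] 27.6 ell [ 441.3 -141.7] [51.9 54.7] z 105.6
outer px [275.7 204.6] [array([ 427.35, -140.25]), array([80.09, 55.23]), np.float64(78.78)]
z top 45.656223807221636
```

View pics/t.png

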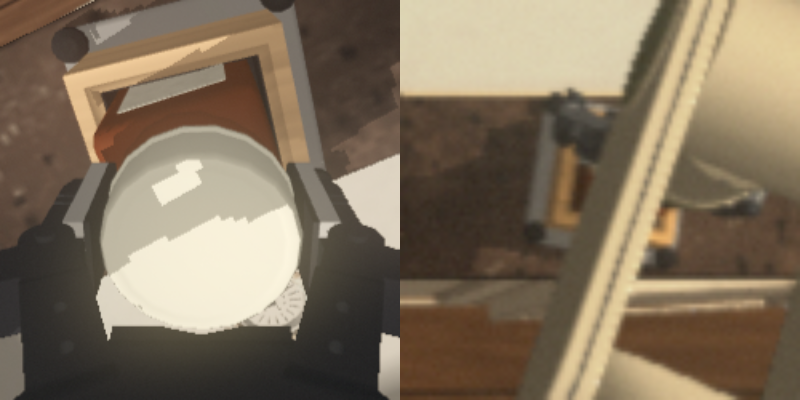

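The left crop shows the jar still down in the socket, turned a few degrees against the walls. The lid has risen 0.8 mm and the torque has gone. I'll add 2° of margin and then ease up.

Call:
apply_moves(steps=[[-1,0,0,0,0,0,-0.4],[-1,0,0,0,0,0,0],[-1,0,0,0,0,0,0],[-1,0,0,-1,0,0,0],[-1,0,0,-1,0,0,0],[-1,0,0,-1,0,0,0],[-1,0,0,0,0,0,0],[-1,0,0,0,0,0,0]])

```text
time: 19.95
tool_pos: [440.6, -142.4, 74.1]
tcp_rot: [-180.0, -0.0, 156.9]
ft_force: [-1.8, -1.8, 0.1]
finger_gap: 52.7
grip_force: 104.4
```

```bash
python3 - <<'E'
from h import *
s=r.sense(); print(s['ft_force'],s['wrist_torque'],s['tool_pos'])
E
```

```text
[-1.84964282 -1.79766764  0.09640981] [-0.15770827  0.18523331  0.00180344] [ 440.64239155 -142.35858269   74.07576237]
```

Call:
apply_moves(steps=[[-1,0,0,-1,0,0,0],[-1,0,0,-1,0,0,0],[-1,0,0,-1,0,0,0],[-1,0,0,-1,0,0,0],[-1,0,0,0,0,0,0],[-1,0,0,0,0,0,0],[-1,0,0,0,0,0,0],[-1,0,0,0,0,0,0]])

```text
time: 20.75
tool_pos: [440.8, -142.4, 78.4]
tcp_rot: [-180.0, 0.0, 156.9]
ft_force: [-1.6, -0.5, -0.5]
finger_gap: 52.8
grip_force: 104.4
```

```bash
python3 - <<'E'
from h import *
s=r.sense(); print(s['ft_force'],s['wrist_torque'],s['tool_pos'])
d=snap('wrist');pickle.dump(d,open('w9.pkl','wb')); a=pickle.load(open('w8.pkl','rb'))
for e in (a,d):
    P=cloud(e); hsv=cv2.cvtColor(e['color'],cv2.COLOR_BGR2HSV)
    m=(hsv[...,1]>150)&(hsv[...,2]<130)&(P[...,2]>60)&(P[...,2]<90)&(np.hypot(P[...,0]-440,P[...,1]+142)<45)
    print(m.sum(),np.percentile(P[m][:,2],[10,50,75,90,97]).round(1))
E
```

```text
[-1.61507406 -0.48595994 -0.48000389] [-0.15763135  0.22812509  0.0061967 ] [ 440.83830927 -142.37676915   78.37006797]
216 [71.2 74.  74.7 75.3 75.8]
338 [71.9 74.4 75.2 75.9 76.3]
```

The jar stays down and only the lid's weight hangs. Raising it straight up.

Call:
apply_moves(steps=[[-1,0,0,-2,0,0,0],[-1,0,0,-4,0,0,0],[-1,0,0,-4,0,0,0],[-1,0,0,-4,0,0,0],[-1,0,0,-4,0,0,0],[-1,0,0,-3,0,0,0],[-1,0,0,-2,0,0,0],[-1,0,0,0,0,0,0]])

```text
time: 21.6
tool_pos: [441.1, -142.4, 101.7]
tcp_rot: [180.0, 0.0, 156.9]
ft_force: [-1.0, -0.0, -1.1]
finger_gap: 52.8
grip_force: 104.4
```

Call:
apply_moves(steps=[[-1,0,0,0,0,0,0],[-1,0,0,0,0,0,0],[-1,0,0,0,0,0,0],[-1,0,0,0,0,0,0],[-1,0,0,0,0,0,0],[-1,0,0,0,0,0,0],[-1,0,0,0,0,0,0],[-1,0,0,0,0,0,0]])

```text
time: 22.4
tool_pos: [440.8, -142.3, 101.3]
tcp_rot: [-180.0, -0.0, 156.9]
ft_force: [-0.1, -0.2, -1.0]
finger_gap: 52.6
grip_force: 104.4
```

```bash
python3 - <<'E'
from h import *
s=r.sense(); print(s['ft_force'],s['wrist_torque'],s['tool_pos'])
d=snap('wrist'); lid(d,132,(440.4,-142.2),60); cv2.imwrite('pics/f.png',d['color'][100:400,130:430])
P=cloud(d); hsv=cv2.cvtColor(d['color'],cv2.COLOR_BGR2HSV)
m=(hsv[...,1]>150)&(hsv[...,2]<130)&(P[...,2]>60)&(P[...,2]<95)&(np.hypot(P[...,0]-440,P[...,1]+142)<45)
print(m.sum(),np.percentile(P[m][:,2],[10,50,75,90,97]).round(1))
E
```

```text
[-0.08631361 -0.20434286 -0.96741084] [ 0.01262375 -0.00625231 -0.00369878] [ 440.77421654 -142.33599591  101.28983114]
lid px [280.7 296.5] circ [ 441.8 -141.6] 28.3 ell [ 442.  -141.6] [52.7 56.1] z 134.1
1297 [70.9 75.  77.3 79.2 80.5]
```

View pics/f.png

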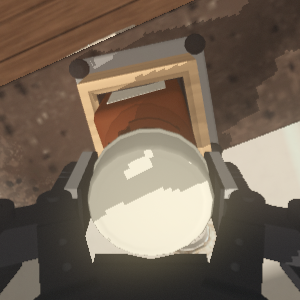

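The picture shows the lid at (150,190) held level above the jar. The amber body is still down in the socket at (150,110). The lid's edge is about 15 mm above the rim, so I'm handing in.

```bash
python3 -c "
from bench import r
print(r.hand_in())"
```

```text
the job is handed in; nothing more can be done
None
```

The job is handed in: the amber jar stands home in the holder, and the gripper holds the freed lid level and still, about 15 mm above the rim; the hand-in returned no verdict.

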